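# Prise open the valve module's snapped cover

## Task

Take the pry tool from its stand and use its blade in the notch at the front of the coffee machine's valve module to lever the snapped cover open, so that it springs up and stays open. Keep the fingers off the cover. Then put the pry tool down inside the wash tub, without dropping it from a height, and do not push the bottle, the jar or the jug about.

Things in the scene. Friction and masses are not known exactly. Their poses are not given: they have to be found in the camera images.
- module: Valve module, fixed: white box 170 (x) x 150 (y) x 75 mm high, grey cover flush in its top, hinged along the far side (+x). Origin: centre of the underside; its front (-x) faces about to the robot's left. Notch in the middle of the front rim: a slot 40 mm long (y) and 8 mm wide (x -77 to -69 mm) between the 8 mm front wall and the cover; below it the box is hollow down to 30 mm. Other gaps: 2 mm.
- pry_edge (a point): Middle of the front wall's top inner edge at the notch, 75 mm above the bench (module x -77 mm, y 0; axes as the module's). The blade levers on it: put it about 22 mm down the notch, then lean the handle back over the front wall (to -x), so that the tip goes forward under the cover. It meets the cover at about 23 degrees from vertical.
- cover (a joint): Opening angle of the cover, rad: 0 shut, at most 1.2. Two sprung catches hold it; about 8 N upwards at its front edge starts it, and once that edge is up 4 to 5 mm (0.035 rad; blade about 38 to 46 degrees from vertical) they let go and its sprung hinge swings it to about 1.1 rad in about a second.
- cover_edge (a point): Middle of the cover's top front edge, 135 mm from the hinge axis, level with the module's top when shut. The cover is 126 mm wide; its front edge is a skirt 4 mm thick that reaches 12 mm down from the top, so the blade bears up under the skirt.
- prytool: Pry tool, 70 g, standing in the stand, blade down. Black handle 13 (x) x 22 (y) x 65 mm long (z 0 to 65 mm); below it a flat steel blade 14 mm wide (y), 2.5 mm thick (x), 50 mm long. Origin: centre of the handle's lower end, where the blade begins; z along the tool to the handle's top. Same either way round.
- blade_tip (a point): The end of the pry tool's blade, 50 mm below its origin.
- stand: Dark steel block 70 x 60 x 53 mm high, fixed, with a slot 8 (x) x 19 mm (y) in its middle holding the blade; the tool's handle rests on its top and the tool's axes agree with the stand's. Origin: centre of the underside. Stand and tub are one to the left and one to the right of the module; which is where varies.
- tub: Clear plastic open wash tub, fixed, 185 (own x) x 130 (own y) x 45 mm high, walls 4 mm, floor 4 mm. Origin at the centre of the underside, z up. The tool fits in lying down.
- cleaner: White bottle, 62 mm diameter, 145 mm high, standing loose; leave alone. Origin at the centre of its foot.
- jar: White jar, 68 mm diameter, 80 mm high, standing loose; leave alone. Origin at the centre of its foot.
- jug: Steel jug with a handle, 76 mm diameter, 85 mm high, standing loose at the right; leave alone. Origin at the centre of its foot.
Things that resemble listed ones, but are neither listed nor needed, are in the scene too. Of the things shaped like the tub, the clear one is meant.

How it is judged:
By the outcome, as a careful person would: the job done as asked, in the order asked, and still so for the second after the job is handed in, with the robot touching nothing.
It also fails if it takes over 48 s, if anything falls off the work surface, if the arm or the gripper's body presses on something with over 40 N, if the wrist force passes 120 N, or if a joint passes its speed limit or range.

## Robot

A 6-joint arm with a two-finger parallel gripper is mounted at the origin on the work surface. World frame = base frame: x ahead of the robot, y to its left, z up, the work surface at z = 0. Lengths are in m, angles in rad, forces in N, time in s.
With the tool pointing down it reaches from about 0.35 to 0.975 m from the base axis. Payload 4.9 kg.
Tool frame: the origin (TCP) lies midway between the tips of the shut fingers; the grasp point (between the pads) lies 19 mm behind it; x points along the fingers, z is the direction in which the jaws open and shut, and the axes are right-handed (so a half turn about x gives the same grasp; the last joint's range is limited). The gripper opens to 85 mm and grips with 20 to 120 N. Pads are 22 mm wide; open, the fingers measure 114 mm over their backs; the gripper's body (76 mm by 85 mm) begins 54 mm behind the grasp point. The pads swing forward as they close: fully open they stand 13 mm farther back than shut.
Start: joints at [-1.446, 0.053, 1.613, -0, 1.476, -0.119], TCP at [0.151, -0.606, 0.231] pointing down, gripper open.
Joint ranges: [-3.01, 3.01], [-1.01, 2.22], [0.06, 2.58], [-1.02, 4.17], [0.09, 2.62], [-3.14, 3.14]. Speed limits (rad/s): [2.57, 2.57, 3.14, 3.14, 3.14, 3.14].

## Interface

Orientations are given as a unit quaternion [w, x, y, z].
In Python, from plant import state, cams, workorder, nets gives the robot as it stands.
- The arm moves only by the tool play_rows, never from a script. Its argument "motion" is a list of rows, each a list of 3 entries, a list of its own where there are three numbers: the closure, from -1 (fully open) to 1 (shut), then the shift along the world's x, y, z in m, then the turn about the world's z in rad. A call has 1 to 5 rows; each row is the pose to reach, as a shift and turn from the pose commanded when the call began; what a row does not reach only later rows make up. A row lasts 1/10 s, in which the tool goes at most 50 mm and 8.59 degrees, less where a joint would pass 70% of its speed; a pose out of reach is approached as far as the arm can. A call with a gripper value outside its range is refused whole. The fingers move at their own pace and stop on an object; the grip force is fixed at half the most. Time passes only in rows, so rows that repeat a pose let the fingers close. It gives the time, the measured TCP pose, the force and the opening at its end, in the units of the state.
- state(): the state, without advancing time (a new reading comes with each control period).
- cams.grab_frame(name): name is "scene" or "top" or "wrist"; returns (picture, depth): 480x640x3 uint8, red, green, blue; 480x640 float32, m along the optical axis (not along the pixel's ray), 0 where there is no reading.
- cams.camera_info(name): a dict with "K" (3x3 intrinsics, pixels), "k1" (the pictures are not rectified: a ray, as slopes to the right and down, at radius r is drawn at 1 + k1 r^2 times it, then the intrinsics apply), "rvec" (rotation vector, rad) and "tvec" (3), from world to camera coordinates, as OpenCV has them. Camera axes: x right, y down, z forward; pixel columns grow to the right and rows downward; lengths in m; the calibration is good to about 2 mm. A picture is of the moment at which its call begins: read the wrist's pose just before it. camera_info takes no time and is no camera call; for the wrist camera it gives the pose at the moment of the call.
- workorder.job_done(): hands the job in, once; it reports no verdict.
Trained networks look in the newest picture that a camera, given by its name, has taken for a name from the list of things; names that differ only in an ending like _2 or _b are one class to them, and where a whole thing is asked for, a point or a joint stands for the part that bears it (a point fixed in the world has none). Each returns a list of dicts, best first, with "score" (0 to 1); they miss things now and then, are a little off and sometimes report something else, mostly with a low value. They report only what shows in the picture. A call takes as long as a camera call. They do not tell look-alikes from the thing itself.
- nets.recognise(camera, target): "at" ([x, y, z] in m, in world coordinates, good to about 4 mm: the middle of the surface that is visible of it).
- nets.landmark_of(camera, target): "at" ([x, y, z] in m, in world coordinates, good to about 4 mm: a listed point, or the origin of a listed thing).
The state is a dict: "time": time; "joint_pos": joint angles; "joint_vel": joint speeds; "joint_efforts": joint torques, N m; "tool_pos": TCP position; "tool_rot": TCP orientation; "contact_force": force on the tool from outside, world axes, zero at the start; "ft_torque": the same for the moment, N m; "gripper_width": opening from 0.0 (shut) to 1.0 (fully open).
Only numpy, scipy, OpenCV 4.12 (cv2) and the standard library are available. Lean on these libraries where they do the work, as an engineer would, in place of code of your own. Each camera call takes 0.05 s, during which the arm holds its last target.

## Working session

There is one attempt and no reset: what is moved stays moved. The work goes in short steps, Python scripts to look and compute and a tool call to move; the robot and the scene stay as the last step left them, time stands still between calls to the robot, and variables do not carry over. Pictures are saved under pics/ and viewed, and the job is handed in when it is done.

Besides the shell and the picture viewer there is one more tool, called in YAML: its name, and indented under it one key for each argument. play_rows: Moves the arm, as the interface text tells. Its arguments: {"type":"object","properties":{"motion":{"type":"array","items":{"type":"array"}}},"required":["motion"]}

```bash
ls; mkdir -p pics; cat > h.py <<'E'
import numpy as np, cv2
from plant import state, cams, workorder, nets
def save(name,fn):
    im,d=cams.grab_frame(name); cv2.imwrite('pics/'+fn,im[:,:,::-1]); np.save('pics/'+fn[:-4]+'.npy',d)
    i=cams.camera_info(name); np.savez('pics/'+fn[:-4]+'_i.npz',**{k:np.array(v) for k,v in i.items()}); return im,d,i
def load(fn):
    return cv2.imread('pics/'+fn+'.png'),np.load('pics/'+fn+'.npy'),dict(np.load('pics/'+fn+'_i.npz'))
def deproj(i,u,v,d):
    K=np.array(i['K']);k1=float(i['k1']);R=cv2.Rodrigues(np.array(i['rvec'],float))[0];t=np.array(i['tvec'],float).reshape(3)
    p=cv2.undistortPoints(np.array([[[u,v]]],float),K,np.array([k1,0,0,0,0.]))[0,0]
    return R.T@(np.array([p[0]*d,p[1]*d,d])-t)
def onz(i,u,v,z):
    a=deproj(i,u,v,0.);b=deproj(i,u,v,1.);s=(z-a[2])/(b[2]-a[2]);return a+s*(b-a)
def proj(i,P):
    K=np.array(i['K']);k1=float(i['k1'])
    return cv2.projectPoints(np.array(P,float).reshape(-1,3),np.array(i['rvec'],float),np.array(i['tvec'],float),K,np.array([k1,0,0,0,0.]))[0].reshape(-1,2)
E
python3 - <<'E'
from h import *
np.set_printoptions(precision=4,suppress=True)
print(state())
save('scene','s0.png');
for n in ['module','prytool','stand','tub','pry_edge','cover_edge','cleaner','jar','jug']:
    print(n,[(np.round(r['at'],3),round(r['score'],2)) for r in nets.landmark_of('scene',n)])
save('top','t0.png')
for n in ['module','prytool','stand','tub','pry_edge','cover_edge','cleaner','jar','jug']:
    print(n,[(np.round(r['at'],3),round(r['score'],2)) for r in nets.landmark_of('top',n)])
print(state()['time'])
E
```

```text
pics
{'time': 0.0, 'joint_pos': array([-1.446 ,  0.0534,  1.6143,  0.    ,  1.476 , -0.119 ]), 'joint_vel': array([-0.0007,  0.0007,  0.0005, -0.0005, -0.0003, -0.0015]), 'joint_efforts': array([  0.0028, -39.3681, -37.0171,   0.0002,   0.0071,  -0.    ]), 'tool_pos': array([ 0.1508, -0.6059,  0.23  ]), 'tool_rot': array([ 0.5566,  0.436 ,  0.5576, -0.435 ]), 'contact_force': array([ 0.19  ,  0.1018, -0.1081]), 'ft_torque': array([-0.0283, -0.0046, -0.084 ]), 'gripper_width': 1.0021787194697565}
module [(array([ 0.611, -0.056, -0.002]), 0.93), (array([0.591, 0.016, 0.073]), 0.65)]
prytool [(array([ 0.465, -0.289,  0.051]), 0.73)]
stand [(array([ 0.468, -0.29 , -0.002]), 0.84)]
tub [(array([0.444, 0.515, 0.003]), 0.66), (array([ 0.48 ,  0.294, -0.001]), 0.64)]
pry_edge [(array([0.592, 0.019, 0.074]), 0.59), (array([0.596, 0.014, 0.073]), 0.3)]
cover_edge [(array([0.594, 0.014, 0.075]), 0.89)]
cleaner [(array([ 0.672, -0.295,  0.001]), 0.75)]
jar [(array([ 0.706,  0.302, -0.   ]), 0.72), (array([0.593, 0.013, 0.074]), 0.65)]
jug []
module [(array([ 0.61 , -0.059,  0.003]), 0.7)]
prytool [(array([ 0.47 , -0.289,  0.054]), 0.5)]
stand [(array([ 0.467, -0.289, -0.005]), 0.82)]
tub [(array([ 0.444,  0.516, -0.001]), 0.7), (array([ 0.482,  0.294, -0.002]), 0.66), (array([0.197, 0.362, 0.003]), 0.57)]
pry_edge [(array([0.59 , 0.02 , 0.075]), 0.73)]
cover_edge [(array([ 0.568, -0.453, -0.003]), 0.35)]
cleaner [(array([ 0.672, -0.293,  0.004]), 0.98)]
jar [(array([0.706, 0.298, 0.005]), 0.95)]
jug [(array([ 0.567, -0.457, -0.002]), 0.94)]
1.0
```

View pics/s0.png

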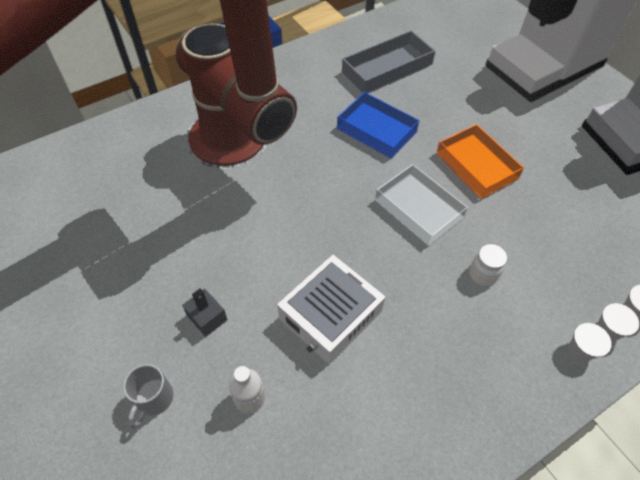

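View pics/t0.png

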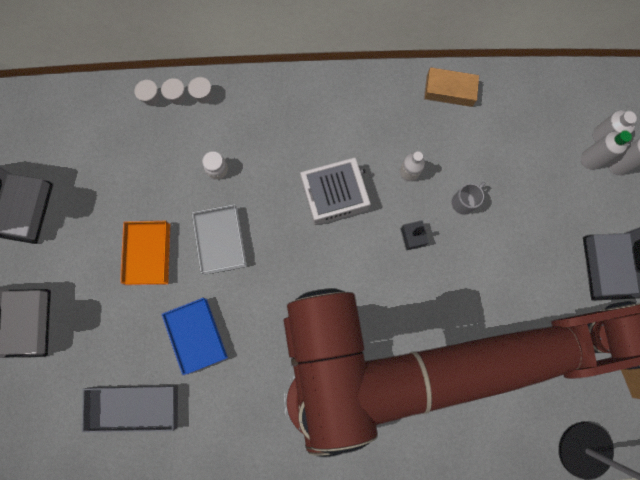

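```bash
python3 - <<'E'
import cv2
im=cv2.imread('pics/t0.png')
a=cv2.resize(im[150:230,290:380],None,fx=4.4,fy=4.4,interpolation=cv2.INTER_CUBIC)
b=cv2.resize(im[200:280,385:450],None,fx=4.4,fy=4.4,interpolation=cv2.INTER_CUBIC)
print(a.shape,b.shape)
s=cv2.imread('pics/s0.png')
c=cv2.resize(s[250:360,270:390],None,fx=3,fy=2.2*1.3,interpolation=cv2.INTER_CUBIC)
import numpy as np
W=np.zeros((600,800,3),np.uint8);W[:352,:396]=a[:352,:396];W[:352,400:686]=b[:352,:286]
t=cv2.resize(im[195:280,185:255],None,fx=2.9,fy=2.9);W[354:354+min(246,t.shape[0]),:t.shape[1]]=t[:246]
cv2.imwrite('pics/crop0.png',W)
E
```

```text
(352, 396, 3) (352, 286, 3)
```

View pics/crop0.png

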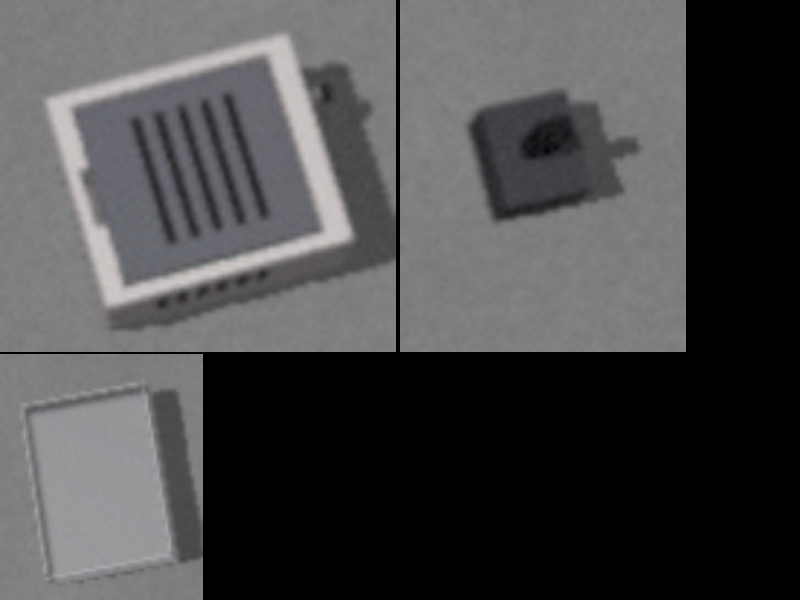

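```bash
python3 - <<'E'
from h import *
np.set_printoptions(precision=4,suppress=True)
_,d,i=load('t0')
def corners(C,s,o,z):
    P=[onz(i,u/s+o[0],v/s+o[1],z)[:2] for u,v in C];P=np.array(P)
    print(P,'c',P.mean(0))
    for k in range(4):
        e=P[(k+1)%4]-P[k];print(np.linalg.norm(e),np.degrees(np.arctan2(e[1],e[0])))
corners([(48,100),(288,37),(352,240),(110,305)],4.4,(290,150),.075)
corners([(25,53),(145,29),(178,204),(48,226)],2.9,(185,195),.045)
corners([(75,115),(165,93),(190,195),(97,217)],4.4,(385,200),.053)
print(onz(i,290+90/4.4,150+195/4.4,.075))
from scipy.spatial.transform import Rotation as R
q=state()['tool_rot'];M=R.from_quat([q[1],q[2],q[3],q[0]]).as_matrix();print(M)
i=cams.camera_info('wrist');Rc=cv2.Rodrigues(np.array(i['rvec']))[0];print(Rc, 'cam pos',-Rc.T@np.array(i['tvec']),i['K'])
E
```

```text
[[ 0.6592  0.0429]
 [ 0.6979 -0.1205]
 [ 0.5545 -0.155 ]
 [ 0.5163  0.0067]] c [ 0.607  -0.0565]
0.16792727369783408 -76.6756384133047
0.14751843710795415 -166.46429490871202
0.16622496102873477 103.28120233904349
0.14740934030942723 14.197576329126434
[[0.5561 0.3662]
 [0.5765 0.2426]
 [0.394  0.2106]
 [0.3766 0.3413]] c [0.4758 0.2902]
0.12531239705785918 -80.592192984093
0.1852652706088011 -170.07650155286632
0.13185824829657306 97.60148145733423
0.18116538972029778 7.8854989674218094
[[ 0.4915 -0.248 ]
 [ 0.5043 -0.3098]
 [ 0.4343 -0.3208]
 [ 0.4219 -0.2577]] c [ 0.463  -0.2841]
0.06302348129615648 -78.26918765666493
0.07089421893664921 -170.9963591512865
0.0643920160694757 101.0795927851019
0.07024201231215922 7.863513155057925
[0.5919 0.0171 0.075 ]
[[ 0.      0.9704  0.2414]
 [-0.      0.2414 -0.9704]
 [-1.      0.      0.    ]]
[[ 0.2426 -0.9701 -0.0002]
 [-0.9247 -0.2313  0.3025]
 [-0.2935 -0.0732 -0.9532]] cam pos [ 0.2259 -0.5867  0.3737] [[395.56     0.     319.6182]
 [  0.     395.56   241.5118]
 [  0.       0.       1.    ]]
```

play_rows:
  motion:
    - [-1,[0.035,0.035,0],0]
    - [-1,[0.07,0.07,0],0]
    - [-1,[0.105,0.105,0],0]
    - [-1,[0.14,0.14,0],0]
    - [-1,[0.175,0.175,0],0]

```text
time: 1.5
tool_pos: [0.3269, -0.43, 0.2315]
tool_rot: [0.557, 0.436, 0.557, -0.436]
contact_force: [-0.0, -0.7, 0.6]
gripper_width: 1.004
```

play_rows:
  motion:
    - [-1,[0.035,0.035,0],-0.03]
    - [-1,[0.07,0.07,0],-0.06]
    - [-1,[0.105,0.105,0],-0.07]
    - [-1,[0.135,0.14,0],-0.07]
    - [-1,[0.135,0.14,0],-0.07]

```text
time: 2.0
tool_pos: [0.4636, -0.2876, 0.2315]
tool_rot: [0.543, 0.453, 0.543, -0.452]
contact_force: [-0.9, 0.3, 0.7]
gripper_width: 1.001
```

```bash
python3 - <<'E'
from h import *
np.set_printoptions(precision=4,suppress=True)
s=state();print(s['time'],s['tool_pos'],s['joint_pos'],s['contact_force'])
save('wrist','w1.png')
for n in ['prytool','stand']: print(n,[(np.round(r['at'],4),round(r['score'],2)) for r in nets.landmark_of('wrist',n)])
E
```

```text
2.0 [ 0.4636 -0.2876  0.2315] [-0.6926 -0.138   1.7976  0.0017  1.4819  0.6975] [-0.9102  0.2645  0.7219]
prytool [(array([ 0.4684, -0.2914,  0.0539]), 0.78)]
stand [(array([ 0.4727, -0.2916,  0.0011]), 0.68)]
```

View pics/w1.png

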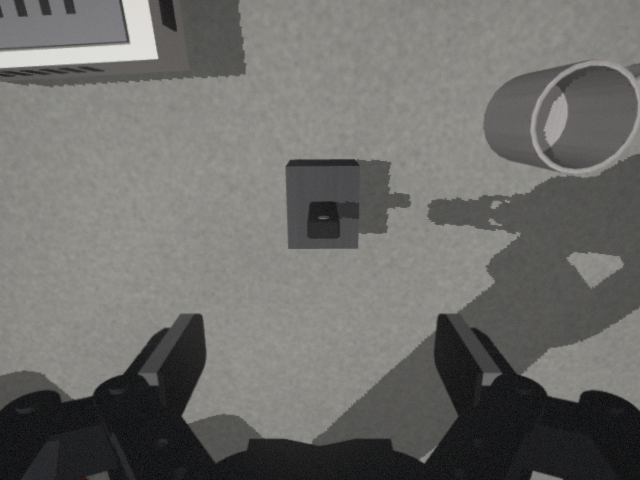

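```bash
python3 - <<'E'
from h import *
np.set_printoptions(precision=4,suppress=True)
im,d,i=load('w1')
c=cv2.resize(im[145:265,270:380],None,fx=5,fy=5,interpolation=cv2.INTER_CUBIC);cv2.imwrite('pics/w1c.png',c)
print(d[215,322],d[180,320])
P=np.array([onz(i,u,v,.053)[:2] for u,v in [(286.5,165.5),(358.5,165.5),(358.5,248),(288.5,248)]]);print(P,P.mean(0))
for k in range(4):
    e=P[(k+1)%4]-P[k];print(np.linalg.norm(e),np.degrees(np.arctan2(e[1],e[0])))
E
```

```text
0.2772859 0.32086986
[[ 0.4962 -0.2553]
 [ 0.5065 -0.3121]
 [ 0.4383 -0.3266]
 [ 0.4276 -0.2677]] [ 0.4672 -0.2904]
0.057698836230700934 -79.69903097251489
0.06975708097212631 -167.97908580769592
0.05986158787567983 100.30504201391004
0.06972994305627551 10.244233033434867
```

View pics/w1c.png

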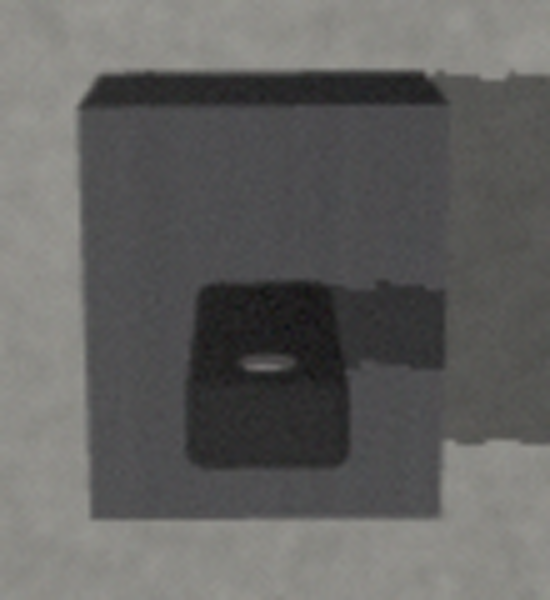

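```bash
python3 - <<'E'
from h import *
np.set_printoptions(precision=4,suppress=True)
im,d,i=load('w1')
print(onz(i,270+267/5,145+423/5,.118),d[229,323],deproj(i,323.4,229.6,d[229,323]))
P=np.array([onz(i,u,v,.053)[:2] for u,v in [(285.8,166.2),(359.6,165.6),(358,248.6),(288.4,248.7)]]);print(P.mean(0))
P=np.array([onz(i,270+u/5,145+v/5,.118)[:2] for u,v in [(188,382),(349,380),(349,466),(188,467)]]);print(P.mean(0),P)
E
```

```text
[ 0.4671 -0.2902  0.118 ] 0.2657497 [ 0.4671 -0.2902  0.1181]
[ 0.4667 -0.2905]
[ 0.467  -0.2904] [[ 0.4708 -0.2788]
 [ 0.4749 -0.2999]
 [ 0.4631 -0.3022]
 [ 0.4591 -0.2808]]
```

play_rows:
  motion:
    - [-1,[0.003,-0.003,-0.04],0]
    - [-1,[0.003,-0.003,-0.08],0]
    - [-1,[0.003,-0.003,-0.12],0]
    - [-1,[0.003,-0.003,-0.1525],0]
    - [-1,[0.003,-0.003,-0.1525],0]

```text
time: 2.65
tool_pos: [0.4594, -0.2931, 0.0731]
tool_rot: [0.537, 0.455, 0.545, -0.456]
contact_force: [-0.8, -0.3, -0.3]
gripper_width: 0.999
```

play_rows:
  motion:
    - [1,[0,0,0],0]
    - [1,[0,0,0],0]
    - [1,[0,0,0],0]
    - [1,[0,0,0],0]
    - [1,[0,0,0],0]

```text
time: 3.15
tool_pos: [0.4644, -0.2937, 0.0802]
tool_rot: [0.541, 0.456, 0.542, -0.454]
contact_force: [-1.1, 4.7, 5.0]
gripper_width: 0.25
```

play_rows:
  motion:
    - [1,[0,0,0.01],0]
    - [1,[0,0,0.03],0]
    - [1,[0,0,0.06],0]
    - [1,[0,0,0.09],0]
    - [1,[0,0,0.12],0]

```text
time: 3.65
tool_pos: [0.4638, -0.2947, 0.2007]
tool_rot: [0.542, 0.454, 0.541, -0.455]
contact_force: [0.4, -0.9, -0.9]
gripper_width: 0.247
```

```bash
python3 - <<'E'
from h import *
np.set_printoptions(precision=4,suppress=True)
s=state();print(s['time'],s['tool_pos'],s['tool_rot'],s['joint_pos'],s['contact_force'],s['gripper_width'])
save('wrist','w2.png')
for n in ['prytool','blade_tip']: print(n,[(np.round(r['at'],4),round(r['score'],2)) for r in nets.landmark_of('wrist',n)])
E
```

```text
3.65 [ 0.4638 -0.2947  0.2007] [ 0.542   0.4544  0.5411 -0.4549] [-0.7011 -0.1077  1.8216 -0.0007  1.4264  0.6959] [ 0.3745 -0.9475 -0.8737] 0.2472821846764006
prytool [(array([ 0.4654, -0.294 ,  0.1759]), 0.84)]
blade_tip [(array([ 0.4708, -0.2937,  0.1186]), 0.83)]
```

View pics/w2.png

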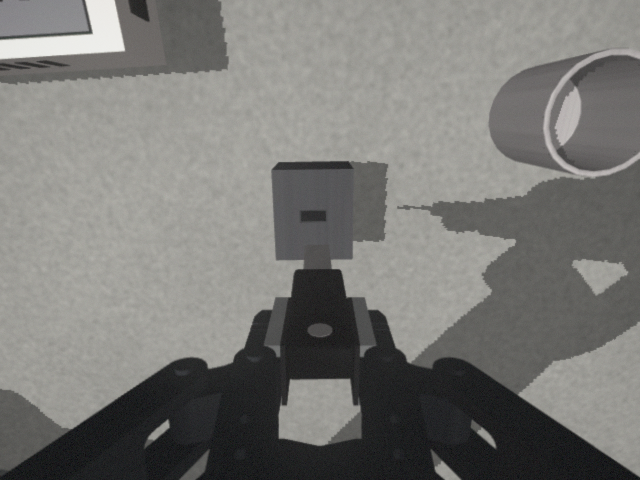

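play_rows:
  motion:
    - [1,[0.012,0.028,0.01],0.14]
    - [1,[0.024,0.056,0.01],0.29]
    - [1,[0.036,0.084,0.01],0.44]
    - [1,[0.048,0.112,0.01],0.59]
    - [1,[0.06,0.14,0.01],0.74]

```text
time: 4.3
tool_pos: [0.5233, -0.1531, 0.2069]
tool_rot: [0.669, 0.226, 0.671, -0.226]
contact_force: [0.3, 0.7, 0.7]
gripper_width: 0.248
```

play_rows:
  motion:
    - [1,[0.012,0.028,0],0.15]
    - [1,[0.024,0.056,0],0.3]
    - [1,[0.036,0.084,0],0.45]
    - [1,[0.048,0.112,0],0.6]
    - [1,[0.06,0.14,0],0.75]

```text
time: 4.8
tool_pos: [0.5833, -0.0133, 0.2068]
tool_rot: [0.705, -0.035, 0.707, 0.035]
contact_force: [-0.6, -0.8, -0.4]
gripper_width: 0.247
```

play_rows:
  motion:
    - [1,[0.009,0.026,0],0.145]
    - [1,[0.009,0.026,0],0.145]
    - [1,[0.009,0.026,0],0.145]

```text
time: 5.1
tool_pos: [0.5921, 0.0118, 0.2071]
tool_rot: [0.701, -0.084, 0.703, 0.084]
contact_force: [0.0, -0.1, -1.3]
gripper_width: 0.247
```

```bash
python3 - <<'E'
from h import *
np.set_printoptions(precision=4,suppress=True)
s=state();print(s['time'],s['tool_pos'],s['tool_rot'],s['joint_pos'],s['contact_force'],s['gripper_width'])
save('wrist','w3.png')
for n in ['prytool','blade_tip','pry_edge','cover_edge']: print(n,[(np.round(r['at'],4),round(r['score'],2)) for r in nets.landmark_of('wrist',n)])
E
```

```text
5.1 [0.5921 0.0118 0.2071] [ 0.7011 -0.084   0.7031  0.0839] [-0.1053 -0.0068  1.7141 -0.0007  1.437  -0.3431] [ 0.0214 -0.0776 -1.2672] 0.24733943575888018
prytool [(array([0.5894, 0.0145, 0.1808]), 0.69)]
blade_tip [(array([0.5908, 0.0175, 0.1259]), 0.61)]
pry_edge [(array([0.5905, 0.0197, 0.0761]), 0.78)]
cover_edge [(array([0.5916, 0.0137, 0.079 ]), 0.86)]
```

View pics/w3.png

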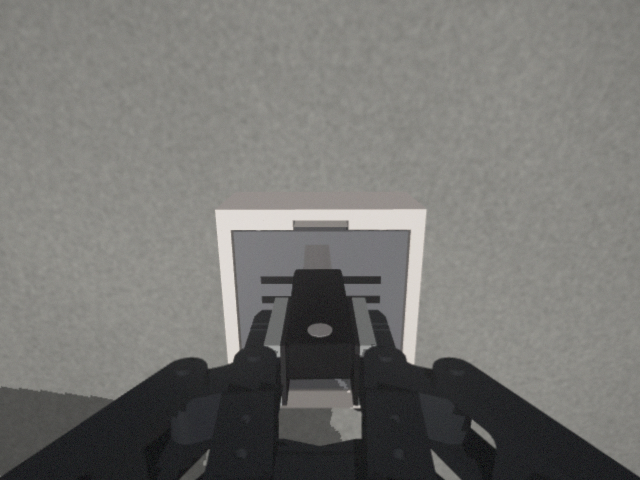

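```bash
python3 - <<'E'
from h import *
im,d,i=load('w3')
c=cv2.resize(im[190:290,215:430],None,fx=3.7,fy=3.7,interpolation=cv2.INTER_CUBIC);cv2.imwrite('pics/w3c.png',c)
c=cv2.resize(im[200:280,280:360],None,fx=7,fy=7,interpolation=cv2.INTER_CUBIC);cv2.imwrite('pics/w3d.png',cv2.convertScaleAbs(c,alpha=1.3))
for v in range(240,275,3): print(v,d[v,316:319])
E
```

```text
240 [0.28759775 0.2878018  0.28830954]
243 [0.2877822  0.2874178  0.28853136]
246 [0.226317   0.22737846 0.22693036]
249 [0.22372437 0.22270766 0.22207409]
252 [0.21855468 0.21791492 0.21823414]
255 [0.21239214 0.21138833 0.2135884 ]
258 [0.20773901 0.20822261 0.20789987]
261 [0.2055095  0.20408122 0.20474276]
264 [0.20065264 0.20014785 0.20171474]
267 [0.1957553  0.19609806 0.1957605 ]
270 [0.1781484  0.17916124 0.18030465]
273 [0.17398544 0.17393908 0.17385428]
```

View pics/w3c.png

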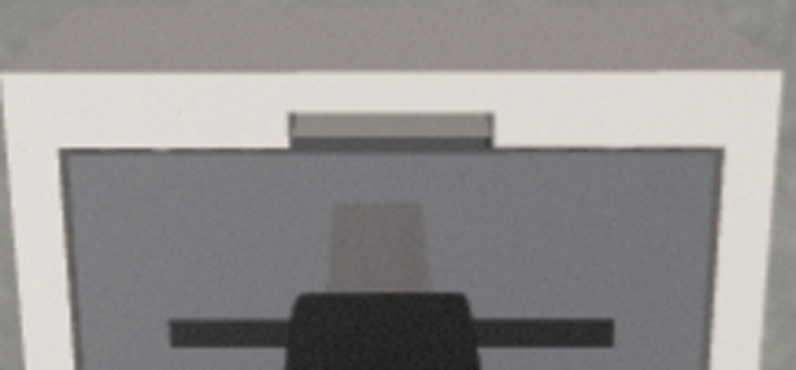

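View pics/w3d.png

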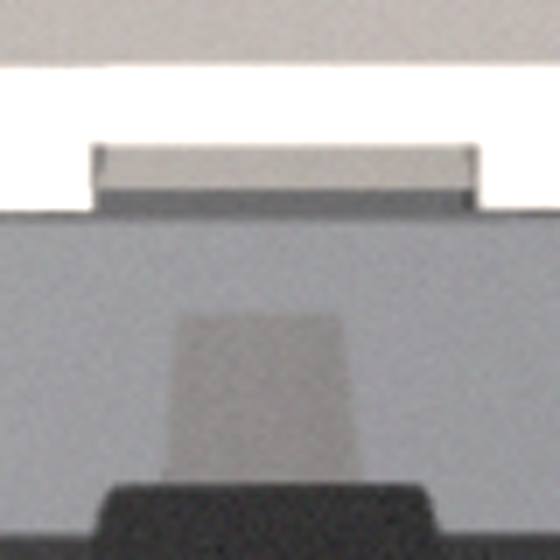

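```bash
python3 - <<'E'
from h import *
np.set_printoptions(precision=4,suppress=True)
im,d,i=load('w3')
u=lambda a:280+a/7
v=lambda a:200+a/7
A=[onz(i,u(94),v(145),.075),onz(i,u(477),v(145),.075)];B=[onz(i,u(94),v(212),.075),onz(i,u(477),v(212),.075)]
print('notch',A,B,np.linalg.norm(A[1]-A[0]),np.linalg.norm(B[0]-A[0]))
C=[onz(i,215+4/3.7,190+73/3.7,.075),onz(i,215+782/3.7,190+71/3.7,.075)]
print('front',C,np.linalg.norm(C[1]-C[0]),np.degrees(np.arctan2(*(C[0]-C[1])[1::-1]))+180)
yw=np.degrees(np.arctan2(*(C[1]-C[0])[1::-1]));print('yaw y?',yw)
print('edge mid',(A[0]+A[1])/2,'notch c',(A[0]+A[1]+B[0]+B[1])/4)
for dz in (.2255,.2275): print('tip d',deproj(i,317.1,245,dz))
print('tip z.13',onz(i,317.1,245,.130))
print('handle low',[onz(i,u(a),v(485),.180) for a in(105,432)])
from scipy.spatial.transform import Rotation as R
q=state()['tool_rot'];print(R.from_quat([q[1],q[2],q[3],q[0]]).as_matrix())
E
```

```text
notch [array([0.5722, 0.0135, 0.075 ]), array([0.6103, 0.0228, 0.075 ])] [array([0.5737, 0.0066, 0.075 ]), array([0.6121, 0.0159, 0.075 ])] 0.03922105905034942 0.007136091296083847
front [array([0.5171, 0.0084, 0.075 ]), array([0.662, 0.044, 0.075])] 0.14923582042880412 13.82460477906082
yaw y? 13.824604779060802
edge mid [0.5912 0.0182 0.075 ] notch c [0.5921 0.0147 0.075 ]
tip d [0.5888 0.0191 0.1355]
tip d [0.5889 0.0185 0.1336]
tip z.13 [0.5892 0.0173 0.13  ]
handle low [array([0.5786, 0.0195, 0.18  ]), array([0.5995, 0.0245, 0.18  ])]
[[-0.0003 -0.234   0.9722]
 [-0.0001  0.9722  0.234 ]
 [-1.     -0.0001 -0.0004]]
```

play_rows:
  motion:
    - [1,[0.0025,-0.001,-0.02],0.005]
    - [1,[0.0025,-0.001,-0.04],0.005]
    - [1,[0.0025,-0.001,-0.047],0.005]
    - [1,[0.0025,-0.001,-0.047],0.005]

```text
time: 5.75
tool_pos: [0.5943, 0.0101, 0.1603]
tool_rot: [0.701, -0.085, 0.703, 0.086]
contact_force: [0.5, 0.4, -0.6]
gripper_width: 0.244
```

```bash
python3 - <<'E'
from h import *
np.set_printoptions(precision=4,suppress=True)
s=state();print(s['time'],s['tool_pos'],s['contact_force'])
im,d,i=save('wrist','w4.png')
im=cv2.imread('pics/w4.png')
c=cv2.resize(im[190:290,270:370],None,fx=6,fy=6,interpolation=cv2.INTER_CUBIC);cv2.imwrite('pics/w4d.png',cv2.convertScaleAbs(c,alpha=1.3))
E
```

```text
5.75 [0.5943 0.0101 0.1603] [ 0.4893  0.3535 -0.5831]
```

View pics/w4d.png

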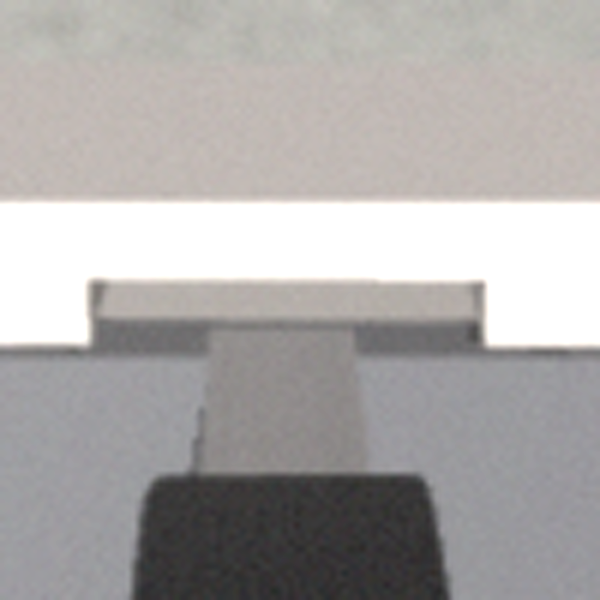

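```bash
python3 - <<'E'
from h import *
np.set_printoptions(precision=4,suppress=True)
im,d,i=load('w4')
u=lambda a:270+a/6
v=lambda a:190+a/6
mx=np.array([.2385,-.971]);my=np.array([.971,.2385])
e=(onz(i,u(92),v(281),.075)+onz(i,u(484),v(281),.075))[:2]/2
c=(onz(i,u(92),v(350),.075)+onz(i,u(484),v(350),.075))[:2]/2
print('edge',e,'cover',(c-e)@mx)
for z in(.081,.083,.085):
    t=onz(i,u(282),v(328),z)[:2];print(z,'blade front face rel edge x,y',(t-e)@mx,(t-e)@my)
E
```

```text
edge [0.5922 0.0185] cover 0.007340559841988429
0.081 blade front face rel edge x,y 0.003032556947056438 -0.0005615995212932883
0.083 blade front face rel edge x,y 0.002380965218799019 -0.0005483763180842793
0.085 blade front face rel edge x,y 0.0017293734905415993 -0.0005351531148752703
```

play_rows:
  motion:
    - [1,[0,0,-0.008],0]
    - [1,[0,0,-0.016],0]
    - [1,[0,0,-0.024],0]
    - [1,[0,0,-0.03],0]
    - [1,[0,0,-0.03],0]

```text
time: 6.3
tool_pos: [0.5944, 0.0106, 0.1302]
tool_rot: [0.701, -0.086, 0.703, 0.086]
contact_force: [0.3, -0.6, -0.1]
gripper_width: 0.245
```

```bash
python3 - <<'E'
from h import *
np.set_printoptions(precision=4,suppress=True)
s=state();print(s['time'],s['tool_pos'],s['contact_force'],s['ft_torque'])
im,d,i=save('wrist','w5.png')
E
```

```text
6.3 [0.5944 0.0106 0.1302] [ 0.2579 -0.571  -0.0987] [-0.0127  0.0351 -0.0365]
```

View pics/w5.png

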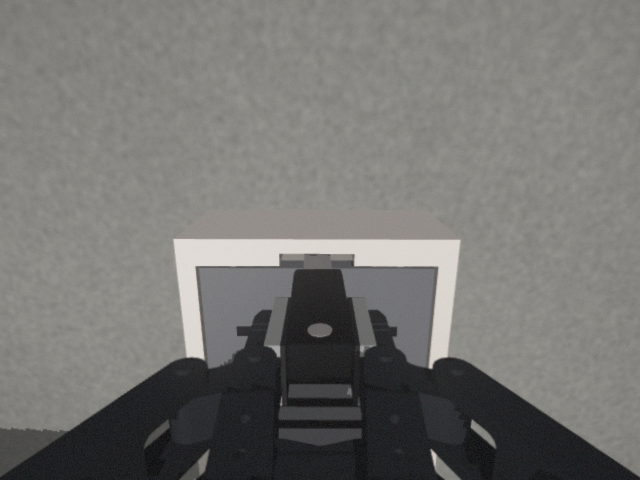

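play_rows:
  motion:
    - [1,[-0.001,0.004,0],0]
    - [1,[-0.0022,0.009,0],0]
    - [1,[-0.0036,0.0149,-0.001],0]
    - [1,[-0.0052,0.021,-0.0024],0]
    - [1,[-0.0067,0.0271,-0.004],0]

```text
time: 6.85
tool_pos: [0.5897, 0.0357, 0.1297]
tool_rot: [0.703, -0.088, 0.701, 0.084]
contact_force: [-0.3, -6.9, 3.6]
gripper_width: 0.247
```

```bash
python3 - <<'E'
from h import *
np.set_printoptions(precision=4,suppress=True)
s=state();print(s['time'],s['tool_pos'],s['contact_force'],s['ft_torque'])
im,d,i=save('wrist','w6.png')
save('scene','s6.png')
im=cv2.imread('pics/s6.png')
cv2.imwrite('pics/s6c.png',cv2.resize(im[180:360,220:420],None,fx=3,fy=3))
E
```

```text
6.85 [0.5897 0.0357 0.1297] [-0.3163 -6.8554  3.6226] [-1.5457  0.1108 -0.0421]
```

View pics/w6.png

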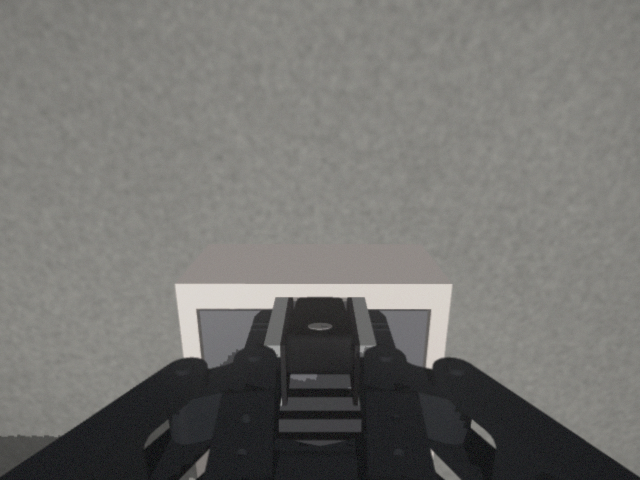

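View pics/s6c.png

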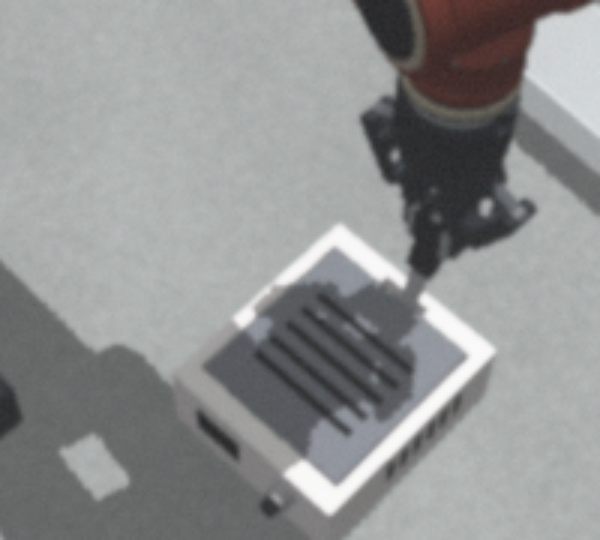

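play_rows:
  motion:
    - [1,[-0.0014,0.0058,-0.0024],0]
    - [1,[-0.0028,0.0114,-0.0053],0]
    - [1,[-0.0041,0.0168,-0.0087],0]
    - [1,[-0.0041,0.0168,-0.0087],0]

```text
time: 7.35
tool_pos: [0.5864, 0.0535, 0.1218]
tool_rot: [0.703, -0.087, 0.7, 0.084]
contact_force: [0.2, -5.0, 4.3]
gripper_width: 0.247
```

```bash
python3 - <<'E'
from h import *
np.set_printoptions(precision=4,suppress=True)
s=state();print(s['time'],s['tool_pos'],s['contact_force'],s['ft_torque'])
im,d,i=save('wrist','w7.png')
E
```

```text
7.35 [0.5864 0.0535 0.1218] [ 0.1949 -4.9856  4.3218] [-1.0128 -0.0711 -0.0223]
```

View pics/w7.png

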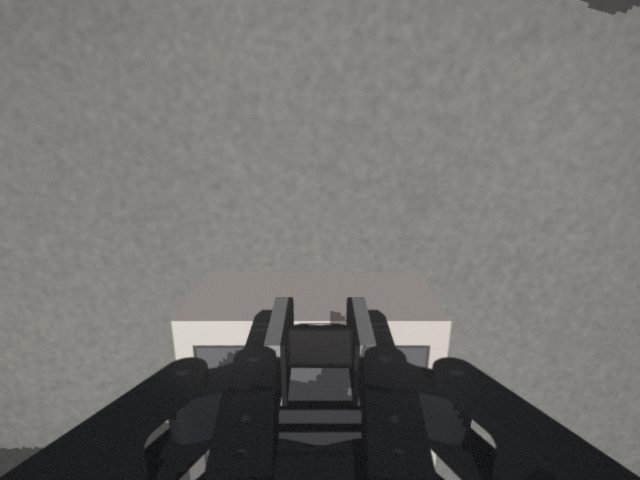

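play_rows:
  motion:
    - [1,[-0.0012,0.005,-0.0039],0]
    - [1,[-0.0024,0.0097,-0.0082],0]
    - [1,[-0.0034,0.0141,-0.0128],0]
    - [1,[-0.0034,0.0141,-0.0128],0]

```text
time: 7.8
tool_pos: [0.5834, 0.068, 0.1112]
tool_rot: [0.704, -0.087, 0.7, 0.085]
contact_force: [-4.3, -3.2, 16.2]
gripper_width: 0.248
```

```bash
python3 - <<'E'
from h import *
np.set_printoptions(precision=4,suppress=True)
s=state();print(s['time'],s['tool_pos'],s['contact_force'],s['ft_torque'])
im,d,i=save('scene','s8.png')
im=cv2.imread('pics/s8.png')
cv2.imwrite('pics/s8c.png',cv2.resize(im[180:360,220:420],None,fx=3,fy=3))
E
```

```text
7.8 [0.5834 0.068  0.1112] [-4.3489 -3.1855 16.1655] [-1.0643  0.8013 -0.2851]
```

View pics/s8c.png

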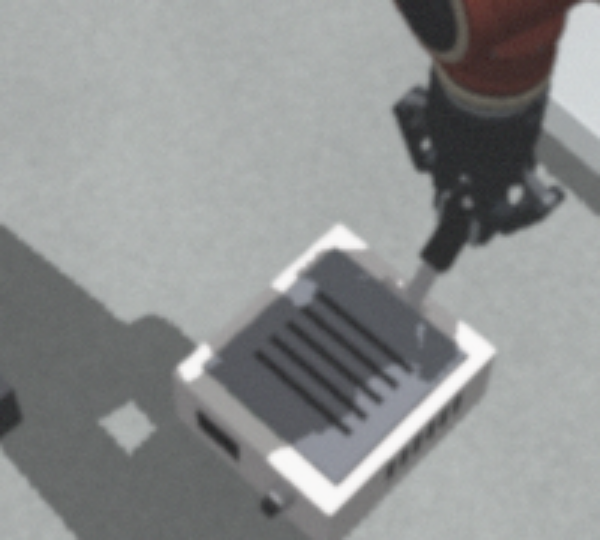

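play_rows:
  motion:
    - [1,[0,0,0],0]
    - [1,[-0.001,0.0039,-0.0051],0]
    - [1,[-0.0019,0.0075,-0.0105],0]
    - [1,[-0.0019,0.0075,-0.0105],0]

```text
time: 8.25
tool_pos: [0.5824, 0.076, 0.0991]
tool_rot: [0.705, -0.087, 0.699, 0.085]
contact_force: [3.2, -2.8, 5.9]
gripper_width: 0.248
```

```bash
python3 - <<'E'
from h import *
np.set_printoptions(precision=4,suppress=True)
s=state();print(s['time'],s['tool_pos'],s['contact_force'],s['ft_torque'])
im,d,i=save('scene','s9.png')
im=cv2.imread('pics/s9.png')
cv2.imwrite('pics/s9c.png',cv2.resize(im[180:360,220:420],None,fx=3,fy=3))
save('wrist','w9.png')
print(nets.landmark_of('wrist','blade_tip'),nets.landmark_of('wrist','prytool'))
E
```

```text
8.25 [0.5824 0.076  0.0991] [ 3.1978 -2.8131  5.8863] [-0.8588 -0.7269  0.1055]
[{'at': [0.6057, 0.0018, 0.0588], 'score': 0.9}] [{'at': [0.5939, 0.0373, 0.0906], 'score': 0.59}]
```

View pics/s9c.png

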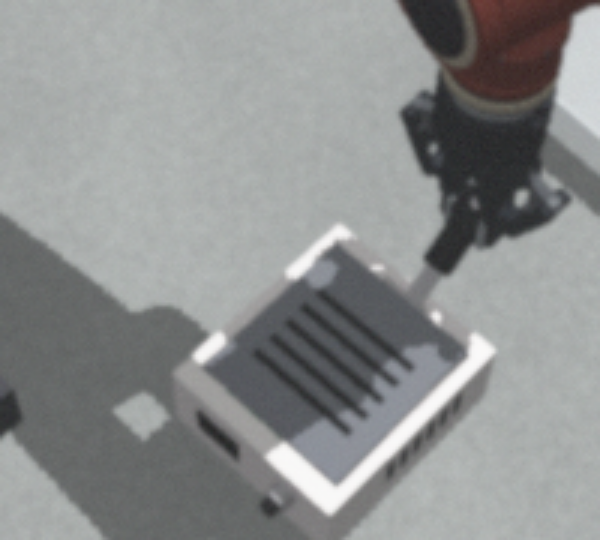

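View pics/w9.png

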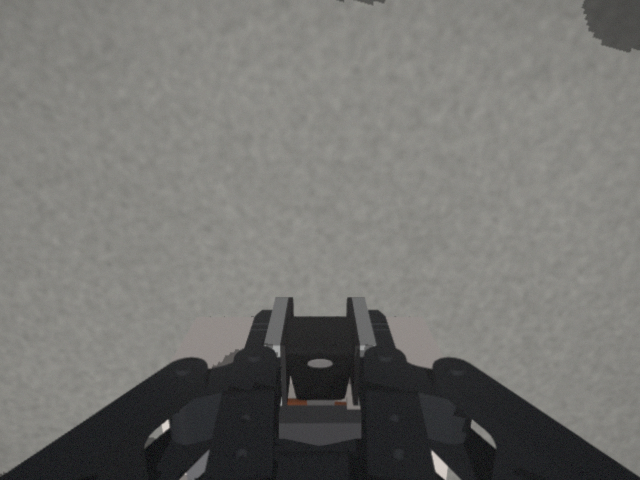

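play_rows:
  motion:
    - [1,[0,0,0],0]
    - [1,[0,0,0],0]
    - [1,[0,0,0],0]

```text
time: 8.75
tool_pos: [0.5825, 0.0758, 0.0991]
tool_rot: [0.705, -0.087, 0.699, 0.085]
contact_force: [2.4, -2.4, 5.7]
gripper_width: 0.246
```

```bash
python3 - <<'E'
from h import *
np.set_printoptions(precision=4,suppress=True)
s=state();print(s['time'],s['tool_pos'],s['contact_force'],s['ft_torque'])
im,d,i=save('scene','s10.png')
im=cv2.imread('pics/s10.png')
cv2.imwrite('pics/s10c.png',cv2.resize(im[180:360,220:420],None,fx=3,fy=3))
E
```

```text
8.75 [0.5825 0.0758 0.0991] [ 2.4017 -2.3908  5.664 ] [-0.7335 -0.6322  0.1523]
```

View pics/s10c.png

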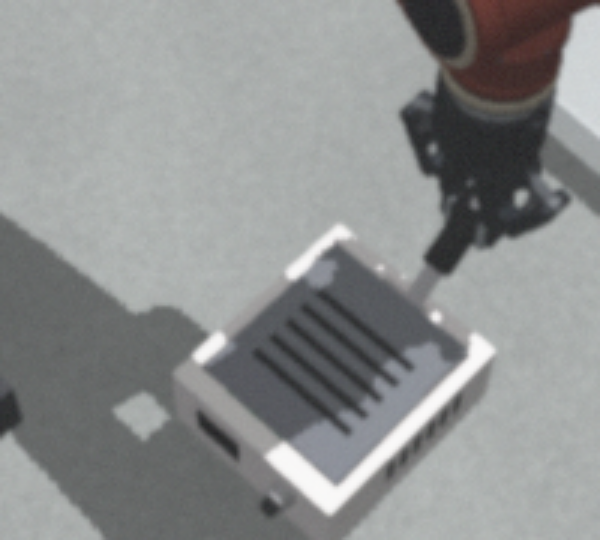

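```bash
python3 - <<'E'
from h import *
im,d,i=load('w9')
a=cv2.resize(im[290:430,255:390],None,fx=4.2,fy=4.2,interpolation=cv2.INTER_CUBIC)
a=cv2.convertScaleAbs(a,alpha=2.2)
cv2.imwrite('pics/w9c.png',a)
im,d,i=load('s10')
a=cv2.resize(im[225:310,330:415],None,fx=7,fy=7,interpolation=cv2.INTER_CUBIC)
cv2.imwrite('pics/s10d.png',cv2.convertScaleAbs(a,alpha=1.5))
E
```

```text
(no output)
```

View pics/w9c.png

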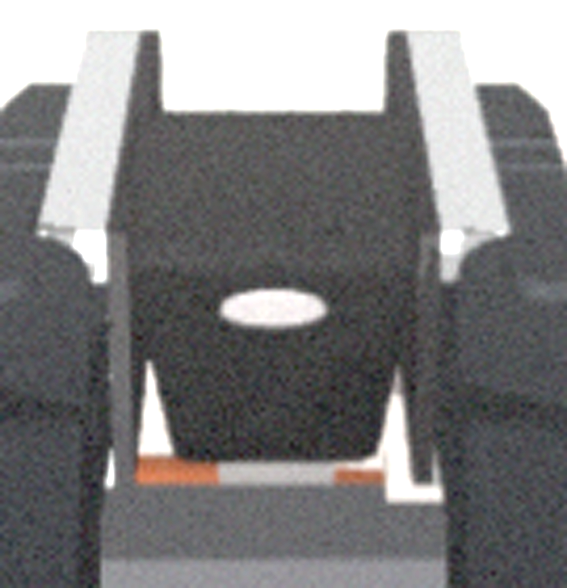

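View pics/s10d.png

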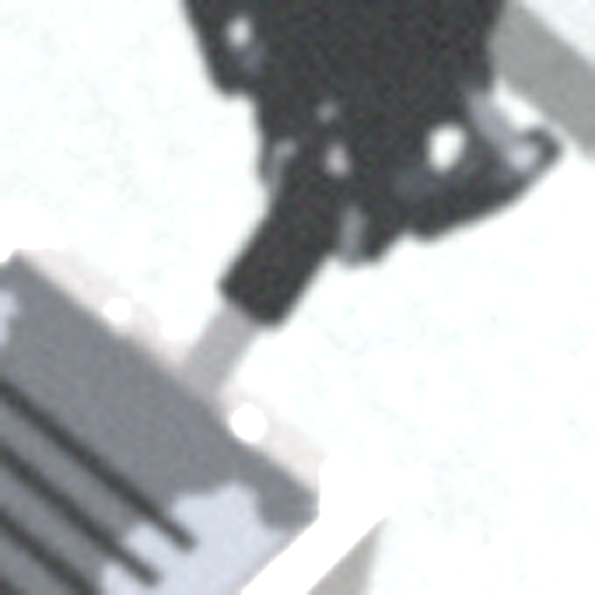

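```bash
python3 - <<'E'
from h import *
np.set_printoptions(precision=2,suppress=True,linewidth=150)
mx=np.array([.2385,-.971]);my=np.array([.971,.2385]);E=np.array([.5917,.0183])
for f in ('s0','s6','s8','s9','s10'):
    im,d,i=load(f)
    vv,uu=np.mgrid[255:360,275:390]
    K=i['K'];p=cv2.undistortPoints(np.stack([uu,vv],-1).reshape(-1,1,2).astype(float),K,np.array([float(i['k1']),0,0,0,0]))[:,0]
    dd=d[255:360,275:390].ravel().astype(float);R=cv2.Rodrigues(i['rvec'])[0]
    X=(np.c_[p*dd[:,None],dd]-i['tvec'].reshape(3))@R
    x=(X[:,:2]-E)@mx;y=(X[:,:2]-E)@my
    ok=(dd>0)&(X[:,2]>.03)&(X[:,2]<.16)
    out=[]
    for x0 in range(-8,160,12):
        m=ok&(x>x0/1e3)&(x<(x0+12)/1e3)&(abs(y)>.02)&(abs(y)<.058)
        out.append(np.median(X[m,2])*1e3 if m.sum()>5 else np.nan)
    print(f,np.array(out))
E
```

```text
s0 [74.31 74.39 75.36 75.07 75.12 74.76 74.55 75.   74.52 74.54 74.75 74.78 74.51 74.6 ]
s6 [74.52 74.5  74.86 74.67 74.96 74.71 74.41 74.82 74.68 75.   74.62 74.53 74.41 74.49]
s8 [74.13 75.59 76.05 75.99 75.95 75.77 75.2  75.39 75.1  74.96 74.9  74.53 74.25 74.41]
s9 [74.06 80.52 81.7  80.68 79.94 79.39 79.01 78.48 77.49 76.75 75.95 75.19 74.56 74.51]
s10 [74.27 80.65 81.97 81.08 80.52 79.57 79.04 78.57 77.65 76.78 76.38 75.14 74.7  74.65]
```

play_rows:
  motion:
    - [1,[0,0,0],0]
    - [1,[0,0,0],0]
    - [1,[0,0,0],0]
    - [1,[0,0,0],0]

```text
time: 9.2
tool_pos: [0.5825, 0.0758, 0.0991]
tool_rot: [0.705, -0.087, 0.699, 0.085]
contact_force: [2.5, -2.5, 6.8]
gripper_width: 0.252
```

```bash
cat > lift.py <<'E'
from h import *
np.set_printoptions(precision=2,suppress=True,linewidth=150)
def lift(f):
    mx=np.array([.2385,-.971]);my=np.array([.971,.2385]);E=np.array([.5917,.0183])
    im,d,i=load(f)
    vv,uu=np.mgrid[205:380,245:410]
    K=i['K'];p=cv2.undistortPoints(np.stack([uu,vv],-1).reshape(-1,1,2).astype(float),K,np.array([float(i['k1']),0,0,0,0]))[:,0]
    dd=d[205:380,245:410].ravel().astype(float);R=cv2.Rodrigues(i['rvec'])[0]
    X=(np.c_[p*dd[:,None],dd]-i['tvec'].reshape(3))@R
    x=(X[:,:2]-E)@mx;y=(X[:,:2]-E)@my
    ok=(dd>0)&(X[:,2]>.03)&(X[:,2]<.22)
    out=[]
    for x0 in range(-8,160,12):
        m=ok&(x>x0/1e3)&(x<(x0+12)/1e3)&(abs(y)>.02)&(abs(y)<.058)
        out.append(np.median(X[m,2])*1e3 if m.sum()>5 else np.nan)
    print(f,np.array(out))
E
python3 - <<'E'
from h import *
from lift import lift
s=state();print(s['time'],s['tool_pos'],s['contact_force'],s['ft_torque'])
save('scene','s11.png');lift('s10');lift('s11')
save('top','t11.png')
im=cv2.imread('pics/t11.png');cv2.imwrite('pics/t11c.png',cv2.resize(im[120:240,270:400],None,fx=5,fy=5))
E
```

```text
9.2 [0.58 0.08 0.1 ] [ 2.51 -2.46  6.79] [-0.76 -0.69  0.19]
s10 [74.27 80.65 81.97 81.08 80.52 79.57 79.04 78.57 77.65 76.78 76.38 75.14 74.7  74.65]
s11 [74.23 80.61 81.84 80.99 80.59 79.79 79.03 78.54 77.64 76.67 76.32 75.65 74.79 74.7 ]
```

View pics/t11c.png

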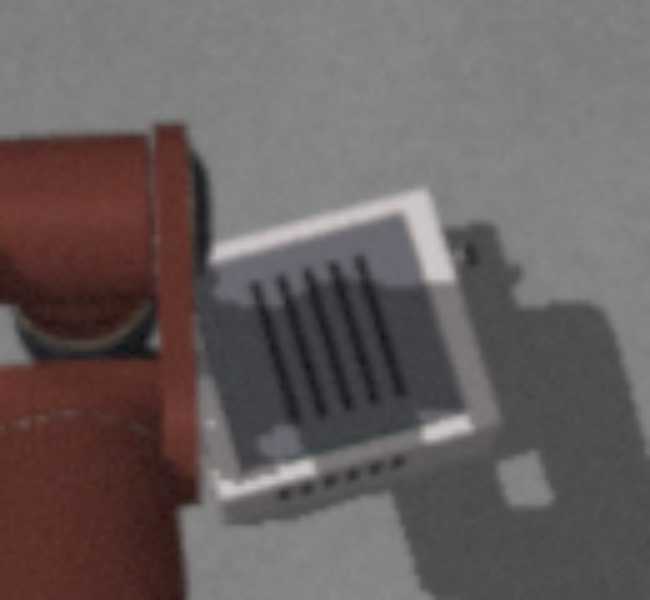

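play_rows:
  motion:
    - [1,[-0.0008,0.0034,-0.005],0]
    - [1,[-0.0017,0.0068,-0.01],0]
    - [1,[-0.0017,0.0068,-0.012],0]
    - [1,[-0.0017,0.0068,-0.012],0]

```text
time: 9.7
tool_pos: [0.5803, 0.0832, 0.0868]
tool_rot: [0.704, -0.086, 0.699, 0.086]
contact_force: [1.3, 0.5, 5.9]
gripper_width: 0.249
```

```bash
python3 - <<'E'
from h import *
from lift import lift
s=state();print(s['time'],s['tool_pos']*1000,s['contact_force'],s['ft_torque'])
save('scene','s12.png');lift('s12')
E
```

```text
9.7 [580.33  83.17  86.78] [1.27 0.51 5.88] [-0.46 -0.46  0.08]
s12 [ 74.27  54.09 128.22 124.67 119.49 114.17 108.73 103.15  98.04  92.25  87.52  81.68  76.25  74.47]
```

play_rows:
  motion:
    - [1,[0,0,0],0]
    - [1,[0,0,0],0]
    - [1,[0,0,0],0]
    - [1,[0,0,0],0]
    - [1,[0,0,0],0]

```text
time: 10.25
tool_pos: [0.5803, 0.0831, 0.0869]
tool_rot: [0.704, -0.086, 0.699, 0.086]
contact_force: [1.4, -0.2, 5.9]
gripper_width: 0.246
```

play_rows:
  motion:
    - [1,[-0.0015,0.006,0.003],0]
    - [1,[-0.004,0.017,0.0085],0]
    - [1,[-0.0075,0.03,0.015],0]
    - [1,[-0.0097,0.0396,0.02],0]
    - [1,[-0.0097,0.04,0.035],0]

```text
time: 10.75
tool_pos: [0.5657, 0.1243, 0.1172]
tool_rot: [0.7, -0.086, 0.704, 0.087]
contact_force: [-0.0, -0.0, -0.4]
gripper_width: 0.249
```

```bash
python3 - <<'E'
from h import *
from lift import lift
s=state();print(s['time'],s['tool_pos']*1000,s['contact_force'],s['joint_pos'],s['gripper_width'])
save('scene','s13.png');lift('s13');save('wrist','w13.png')
im=cv2.imread('pics/s13.png');w=cv2.imread('pics/w13.png')
cv2.imwrite('pics/m13.png',np.hstack([cv2.resize(im[140:360,220:460],(440,403)),cv2.resize(w,(350,262)).__class__(1) if 0 else cv2.copyMakeBorder(cv2.resize(w,(350,262)),0,141,0,0,cv2.BORDER_CONSTANT)]))
for n in ['prytool','blade_tip']: print(n,[(np.round(np.array(r['at'])*1000,1),round(r['score'],2)) for c in('wrist','scene') for r in nets.landmark_of(c,n)])
E
```

```text
10.75 [565.65 124.29 117.19] [-0.   -0.03 -0.45] [ 0.09  0.04  1.82  0.    1.28 -0.16] 0.24908716252427743
s13 [ 74.24  66.43  31.37  32.03  31.9   52.95 181.31 170.56 153.03 134.97 117.1   99.81  82.58  74.12]
prytool [(array([580.4,  82.4, 122.7]), 0.77), (array([575.7,  84.7, 115.9]), 0.95), (array([707.7, 300.9,   0.4]), 0.24)]
blade_tip [(array([592.7,  38.8,  93.2]), 0.69), (array([588.2,  39.3,  92.8]), 0.98)]
```

View pics/m13.png

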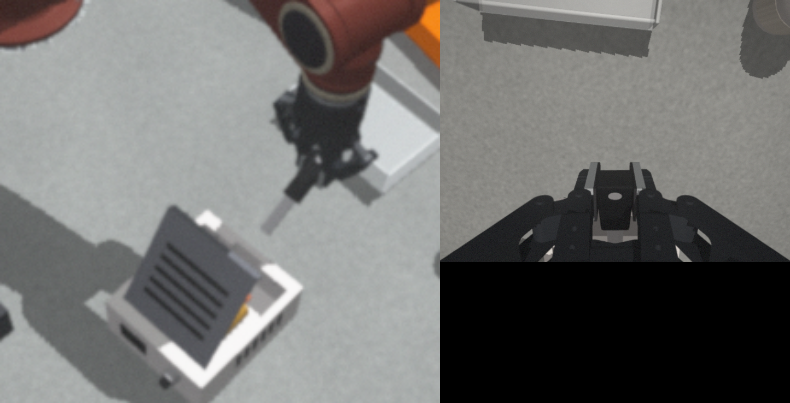

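play_rows:
  motion:
    - [1,[-0.012,0.016,0.02],0.145]
    - [1,[-0.024,0.032,0.04],0.29]
    - [1,[-0.036,0.048,0.05],0.44]
    - [1,[-0.048,0.064,0.05],0.59]
    - [1,[-0.06,0.08,0.05],0.74]

```text
time: 11.55
tool_pos: [0.5074, 0.2031, 0.1688]
tool_rot: [0.622, -0.335, 0.622, 0.335]
contact_force: [0.6, -0.5, -0.6]
gripper_width: 0.249
```

play_rows:
  motion:
    - [1,[-0.012,0.016,0],0.15]
    - [1,[-0.024,0.032,0],0.3]
    - [1,[-0.036,0.048,0],0.45]
    - [1,[-0.05,0.064,0],0.6]
    - [1,[-0.064,0.082,0],0.744]

```text
time: 12.05
tool_pos: [0.4431, 0.2848, 0.168]
tool_rot: [0.458, -0.538, 0.459, 0.539]
contact_force: [0.1, 0.4, -1.1]
gripper_width: 0.246
```

play_rows:
  motion:
    - [1,[0,0,0],0]
    - [1,[0,0,0],0]

```text
time: 12.25
tool_pos: [0.4437, 0.2845, 0.1682]
tool_rot: [-0.459, 0.537, -0.46, -0.537]
contact_force: [0.0, -0.1, -1.0]
gripper_width: 0.249
```

```bash
python3 - <<'E'
from h import *
from lift import lift
s=state();print(s['time'],s['tool_pos']*1000,s['tool_rot'],s['contact_force'],s['joint_pos'],s['gripper_width'])
save('wrist','w14.png');save('scene','s14.png');lift('s14')
for n in ['prytool','blade_tip','tub']: print(n,[(np.round(np.array(r['at'])*1000,1),round(r['score'],2)) for c in('wrist','scene') for r in nets.landmark_of(c,n)])
E
```

```text
12.25 [443.67 284.52 168.23] [-0.46  0.54 -0.46 -0.54] [ 0.   -0.14 -1.01] [ 0.43 -0.14  1.9  -0.    1.38 -1.3 ] 0.24939207413505632
s14 [ 73.85  57.73  30.91  32.42  43.8   53.31  48.98 189.87 182.95 160.64 135.33 110.62  85.97  74.41]
prytool [(array([483.7, 290.1, 169.2]), 0.94), (array([485.6, 292.3, 164.4]), 0.59), (array([ 669.3, -295. ,    0.5]), 0.44)]
blade_tip [(array([534.7, 295.6, 140.7]), 0.65), (array([532.3, 299.5, 145.2]), 0.6)]
tub [(array([481.4, 292.3,   4.3]), 0.76), (array([446.6, 513. ,  -2.2]), 0.68), (array([444.7, 511.7,   1.9]), 0.9), (array([197. , 366.2,  -1.3]), 0.68), (array([479.2, 290.6,   0.4]), 0.6)]
```

View pics/w14.png

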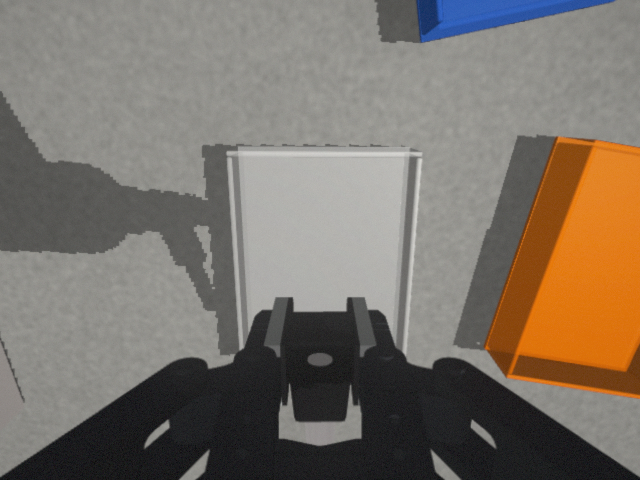

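View pics/s14.png

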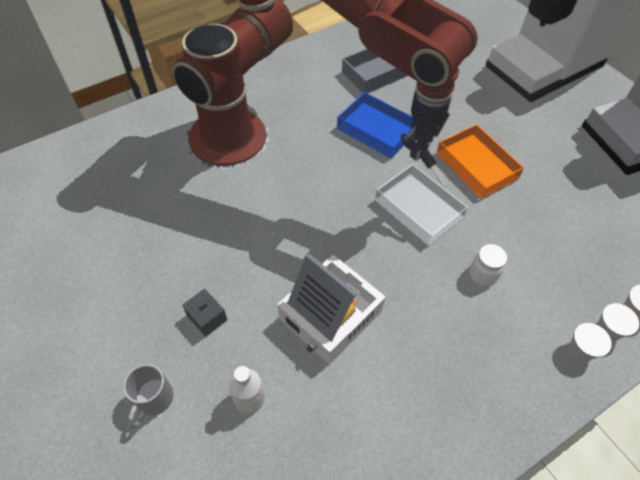

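play_rows:
  motion:
    - [1,[0,0.001,-0.04],0]
    - [1,[0,0.001,-0.08],0]
    - [1,[0,0.001,-0.11],0]
    - [1,[0,0.001,-0.13],0]
    - [1,[0,0.001,-0.13],0]

```text
time: 13.15
tool_pos: [0.4412, 0.2843, 0.0351]
tool_rot: [0.457, -0.536, 0.462, 0.538]
contact_force: [-1.1, -0.6, -0.8]
gripper_width: 0.251
```

play_rows:
  motion:
    - [1,[0,0,-0.005],0]
    - [1,[0,0,-0.01],0]
    - [1,[0,0,-0.015],0]
    - [1,[0,0,-0.02],0]
    - [1,[0,0,-0.02],0]

```text
time: 13.65
tool_pos: [0.4453, 0.2866, 0.0204]
tool_rot: [-0.461, 0.538, -0.458, -0.537]
contact_force: [-1.1, -0.3, 5.1]
gripper_width: 0.249
```

```bash
python3 - <<'E'
from h import *
s=state();print(s['time'],s['tool_pos']*1000,s['tool_rot'],s['contact_force'],s['ft_torque'],s['gripper_width'])
save('wrist','w15.png');save('scene','s15.png')
im=cv2.imread('pics/s15.png');cv2.imwrite('pics/s15c.png',cv2.resize(im[120:260,350:500],None,fx=4,fy=4))
for n in ['prytool','blade_tip']: print(n,[(np.round(np.array(r['at'])*1000,1),round(r['score'],2)) for c in('wrist','scene') for r in nets.landmark_of(c,n)])
E
```

```text
13.65 [445.26638698 286.56276162  20.41008041] [-0.46053219  0.53807291 -0.45826934 -0.53700731] [-1.07840223 -0.32078073  5.10625452] [-0.00287192 -0.10424646  0.00077697] 0.24910076537272216
prytool [(array([491.5, 289.6,  22.1]), 0.97), (array([490.2, 296. ,  22.5]), 0.72), (array([534.8, 301.8,   3.5]), 0.61)]
blade_tip [(array([535.3, 300.5,   4.2]), 0.75)]
```

View pics/s15c.png

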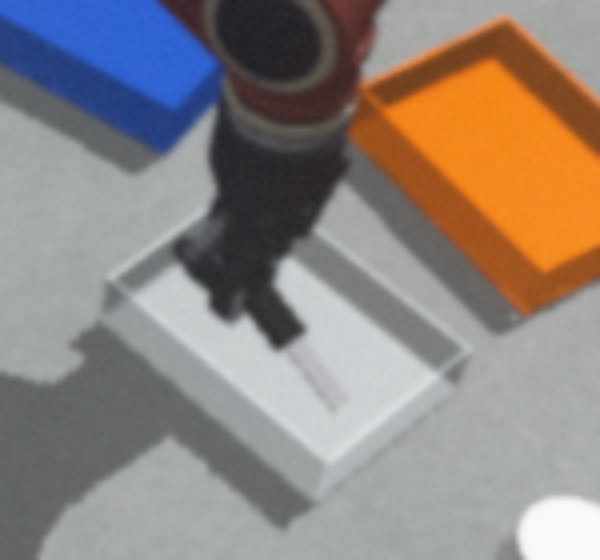

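View pics/w15.png

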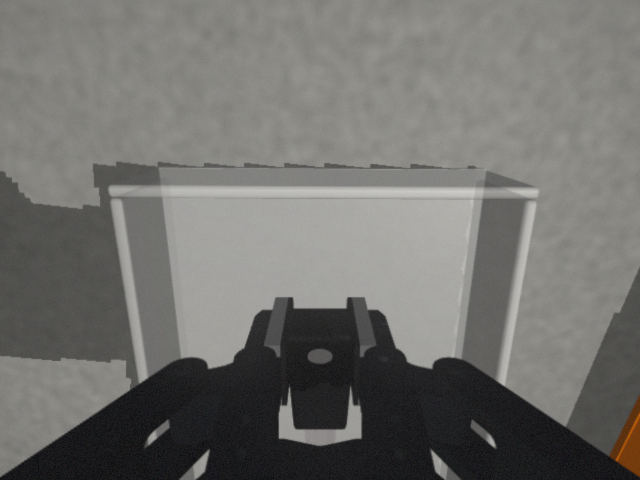

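play_rows:
  motion:
    - [1,[0,0,-0.003],0]
    - [1,[0,0,-0.006],0]
    - [1,[0,0,-0.009],0]
    - [1,[0,0,-0.009],0]

```text
time: 14.35
tool_pos: [0.444, 0.2861, 0.0102]
tool_rot: [0.46, -0.537, 0.459, 0.538]
contact_force: [-3.9, -0.3, 5.6]
gripper_width: 0.248
```

play_rows:
  motion:
    - [0.4,[0,0,0],0]
    - [0.2,[0,0,0],0]
    - [0.1,[0,0,0],0]
    - [0.1,[0,0,0],0]
    - [0.1,[0,0,0],0]

```text
time: 14.85
tool_pos: [0.4437, 0.2857, 0.0096]
tool_rot: [0.459, -0.537, 0.46, 0.538]
contact_force: [0.0, 0.2, -0.7]
gripper_width: 0.443
```

```bash
python3 - <<'E'
from h import *
s=state();print(s['time'],s['tool_pos']*1000,s['contact_force'],s['ft_torque'],s['gripper_width'])
save('wrist','w16.png');save('scene','s16.png')
im=cv2.imread('pics/s16.png');cv2.imwrite('pics/s16c.png',cv2.resize(im[120:260,350:500],None,fx=4,fy=4))
for n in ['prytool','blade_tip']: print(n,[(np.round(np.array(r['at'])*1000,1),round(r['score'],2)) for c in('wrist','scene') for r in nets.landmark_of(c,n)])
E
```

```text
14.85 [443.72340328 285.71534564   9.61791079] [ 0.02046137  0.16911958 -0.74368342] [ 0.06243191 -0.00304992 -0.00029569] 0.44294591085023755
prytool [(array([484.3, 293.9,  11.4]), 0.65), (array([487.8, 294.9,   4.5]), 0.77)]
blade_tip [(array([537.5, 301.6,   8.7]), 0.7)]
```

View pics/s16c.png

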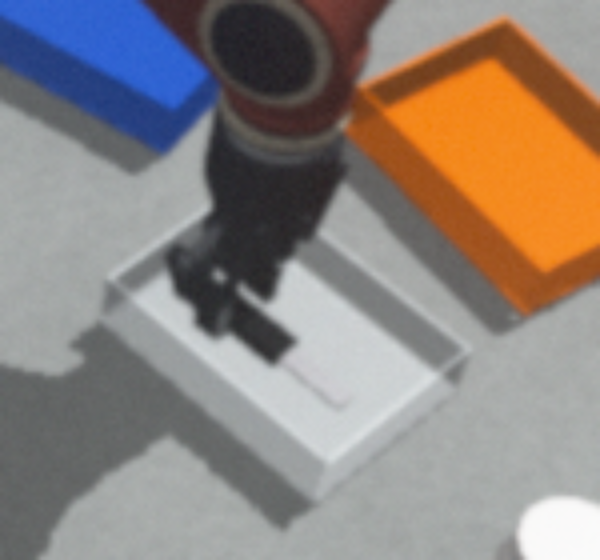

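View pics/w16.png

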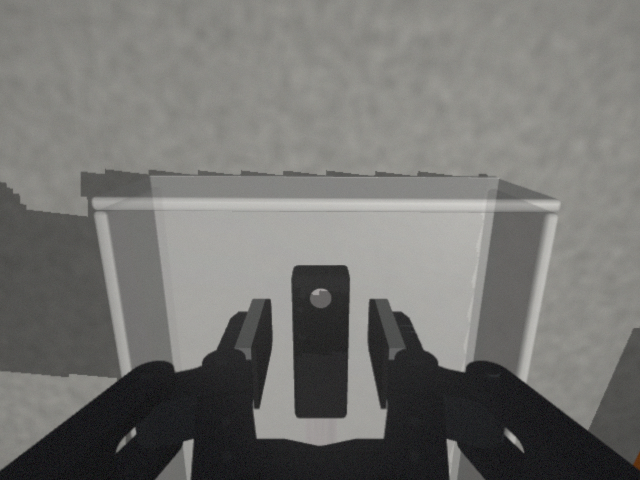

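The tool now lies flat in the clear tub, released, with the fingers clear on both sides. Next I lift straight up.

play_rows:
  motion:
    - [0.1,[0,0,0.02],0]
    - [0.1,[0,0,0.05],0]
    - [0.1,[0,0,0.09],0]
    - [0.1,[0,0,0.13],0]
    - [0.1,[0,0,0.17],0]

```text
time: 15.65
tool_pos: [0.4436, 0.2857, 0.1813]
tool_rot: [0.459, -0.537, 0.459, 0.538]
contact_force: [0.3, 0.4, 0.1]
gripper_width: 0.453
```

play_rows:
  motion:
    - [0.1,[-0.02,0,0.03],0]
    - [0.1,[-0.02,0,0.04],0]
    - [0.1,[-0.02,0,0.04],0]

```text
time: 15.95
tool_pos: [0.4248, 0.2863, 0.2216]
tool_rot: [-0.461, 0.538, -0.458, -0.537]
contact_force: [-0.1, 0.9, -0.0]
gripper_width: 0.452
```

```bash
python3 - <<'E'
from h import *
from lift import lift
s=state();print(s['time'],s['tool_pos']*1000,s['contact_force'],s['gripper_width'])
save('scene','s17.png');lift('s17')
for n in ['prytool','blade_tip','cleaner','jar','jug']: print(n,[(np.round(np.array(r['at'])*1000,1),round(r['score'],2)) for r in nets.landmark_of('scene',n)])
save('top','t17.png')
for n in ['cleaner','jar','jug']: print(n,[(np.round(np.array(r['at'])*1000,1),round(r['score'],2)) for r in nets.landmark_of('top',n)])
E
```

```text
15.95 [424.8  286.26 221.64] [-0.1   0.89 -0.04] 0.45247057758877196
s17 [ 73.81  57.74  30.74  33.63  32.29  53.9   49.76 190.45 187.33 164.74 138.55 112.41  86.84  74.31]
prytool [(array([ 572.4, -452.9,    4.8]), 0.7), (array([537.1, 300.9,   8.4]), 0.61), (array([485.4, 295.8,   7.6]), 0.56)]
blade_tip []
cleaner [(array([ 671.2, -294.2,   -1.7]), 0.71)]
jar [(array([706.2, 302.5,   1.5]), 0.76)]
jug [(array([ 573.8, -455.3,    1. ]), 0.94)]
cleaner [(array([ 673.9, -294. ,    1.4]), 0.93)]
jar [(array([706.5, 299.3,   4.3]), 0.93)]
jug [(array([ 567.1, -457.6,   -4.5]), 0.85), (array([610.5, -71.8, 197.9]), 0.52)]
```

View pics/s17.png

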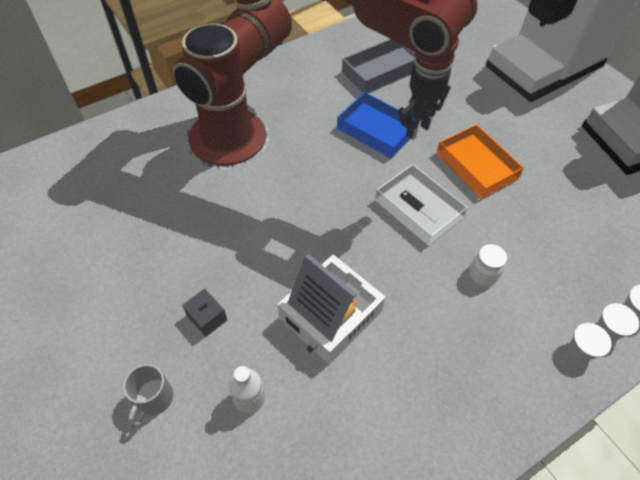

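The scene picture shows the tool lying in the clear tub at (418,205) and the cover open at (325,295). The bottle, jar and jug have not moved.

```bash
python3 -c "
from plant import workorder
print(workorder.job_done())"
```

```text
the job is handed in; nothing more can be done
None
```

The job is done and handed in at about 16 s of the 48 s allowed. I took the pry tool from its stand and levered on the front wall's edge in the notch until the cover sprang open. I then set the tool down in the clear tub, blade tip first, and let go once it was nearly flat.

**Last checks:**
- **Cover:** it stands open at about 1.1 rad, judged from depth readings. That held from before the tool went into the tub until the final check.
- **Pry tool:** it lies inside the clear tub, and the gripper is about 0.2 m above the bench and touching nothing.
- **Bottle, jar and jug:** the bottle and jar are where they were at the start to within a few mm. So is the jug in the top camera. The scene camera missed it at the start, and its final reading is about 7 mm from the top one.
- **Forces:** the highest wrist force I read was about 17 N, while prying.

**What disagreed:**
- **Release angle:** the cover did not let go at the stated 38 to 46 degrees. It stayed about 8 mm up with the blade at roughly 50 to 55 degrees, and sprang open only when I leaned it to about 65.
- **Gripper height:** while levering, the gripper was up to about 6 mm higher than commanded.
- **Tool in the last picture:** the network's best match for the pry tool was wrong (it pointed at the jug). Its lower-ranked matches and the picture both show the tool in the tub.

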